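Cover the regulator, then hold the test button at half travel

ROBOT

A 6-joint arm with a two-finger parallel gripper is mounted at the origin on the work surface. World frame = base frame: x ahead of the robot, y to its left, z up, the work surface at z = 0. Lengths are in m, angles in rad, forces in N, time in s.
With the tool pointing down it reaches from about 0.275 to 0.725 m from the base axis. Payload 15.9 kg.
Tool frame: the origin (TCP) lies at the very end of the fingers, on their centre line; the grasp point (between the pads) lies 19 mm behind it (arm.grip_point_offset is the z of the grasp point in the tool frame, in m); z points along the fingers, y is the line along which they close (so a half turn about z gives the same grasp; the last joint's range is limited). The gripper opens to 85 mm and grips with 20 to 120 N. Pads are 22 mm wide; open, the fingers measure 114 mm over their backs; the gripper's body (76 mm by 85 mm) begins 54 mm behind the grasp point. The pads swing forward as they close: fully open they stand 13 mm farther back than shut.
Start: joints at [1.125, 0.213, -0.034, 1.323, 0, 1.571], TCP at [0.216, 0.451, 0.231] pointing down, gripper open.
Joint ranges: [-2.98, 2.98], [-0.74, 1.72], [-1.14, 1.35], [-2.1, 2.04], [-1.57, 1.44], [-3.14, 3.14]. Speed limits (rad/s): [1.89, 1.89, 2.39, 2.57, 3.14, 3.14].

INTERFACE

Orientations are given as a unit quaternion [w, x, y, z].
In Python, from plant import arm, vision, finder gives the robot as it stands. The module is installed in compiled form; this text tells all that it offers.
- The arm moves only by the tool apply_moves, never from a script. Its argument "series" is one flat list of numbers, 6 for each row, row after row: the shift along the tool's x, y, z as a fraction of full scale, then the turn, a rotation vector about the tool's x, y, z as a fraction of full scale. A call has 1 to 20 rows; each row is the pose to reach, as a shift and turn from the pose commanded when the call began, along the tool's axes at that moment; what a row does not reach only later rows make up. Full scale, the value 1, is 15 cm for a shift and 45 degrees for a turn. A row lasts 1/8 s, in which the tool goes at most 62.5 mm and 10.7 degrees, less where a joint would pass 70% of its speed; a pose out of reach is approached as far as the arm can. A call with a number of a shift or a turn outside -1 to 1 is refused whole. A call with a gripper value outside its range is refused whole. "grip" is the gripper command: -1 is shut, 1 is fully open, values between are in proportion, set as the call begins (left out, the last holds). The fingers move at their own pace and stop on an object; "grip_force" is the grip in N (left out, the last holds). Time passes only in rows, so rows that repeat a pose let the fingers close. It gives the time, the measured TCP pose, the force, the opening and the grip force at its end, in the units of the state.
- arm.state(): the state, without advancing time (a new reading comes with each control period).
- vision.get_image(name): name is "scene" or "top"; returns (picture, depth): 384x512x3 uint8, red, green, blue; 384x512 float32, m along the optical axis (not along the pixel's ray), 0 where there is no reading.
- vision.camera_model(name): a dict with "fx", "fy", "cx", "cy" (pixels), "k1" (the pictures are not rectified: a ray, as slopes to the right and down, at radius r is drawn at 1 + k1 r^2 times it, then the intrinsics apply), "eye" and "orientation" of the camera in the world. Camera axes: x right, y down, z forward; pixel columns grow to the right and rows downward; lengths in m; the calibration is good to about 2 mm. A picture is of the moment at which its call begins. camera_model takes no time and is no camera call.
- arm.finish_job(): hands the job in; it is judged then, once.
Trained networks look in the newest picture that a camera, given by its name, has taken for a name from the list of things; names that differ only in an ending like _2 or _b are one class to them, and where a whole thing is asked for, a point or a joint stands for the part that bears it (a point fixed in the world has none). Each returns a list of dicts, best first, with "conf" (0 to 1); they miss things now and then, are a little off and sometimes report something else, mostly with a low value. They report only what shows in the picture. A call takes as long as a camera call.
- finder.find_in(camera, thing): "position" ([x, y, z] in m, in world coordinates, good to about 4 mm: the middle of the surface that is visible of it).
The state is a dict: "clock": time; "joints": joint angles; "dq": joint speeds; "joint_efforts": joint torques, N m; "tool_pos": TCP position; "orientation": TCP orientation; "contact_force": force on the tool from outside, world axes, zero at the start; "wrist_torque": the same for the moment, N m; "opening": opening from 0.0 (shut) to 1.0 (fully open); "gripper_force": force on a finger pad.
Only numpy, scipy, OpenCV 4.12 (cv2) and the standard library are available. Lean on these libraries where they do the work, as an engineer would, in place of code of your own. Each camera call takes 0.05 s, during which the arm holds its last target. There are 200 camera calls.

TASK

Take the loose aluminium cover by its black grip, set it on the open top of the blue regulator so that it sits fully seated and level, and let go of it. Only then press the grey dead-man button on the steel pressure panel with the fingertips to about half of its 16 mm travel (8 mm down, give or take 3 mm) and finish while still holding it there; at no time push it right to the bottom, which trips the test. Leave the other loose things on the counter where they are.

Things in the scene. Friction and masses are not known exactly. Their poses are not given: they have to be found in the camera images.
- cover: loose round test cover, about 120 g: bright aluminium disc 72 mm across and 6 mm thick; under it a 50 mm wide, 8 mm tall locating spigot (its foot tapered to 46 mm); on it an upright round black grip 24 mm across and 36 mm tall. 50 mm tall in all: disc from 8 to 14 mm, grip from 14 to 50 mm above the origin. Origin: centre of the spigot's underside, z axis up along the grip. It starts standing on the counter on its spigot
- cover_seat (a point): point on the cover's axis at the level of the disc's underside (8 mm above the cover's origin): it comes to the centre of the regulator's rim when the cover is seated
- regulator: blue aluminium regulator fixed on a dark steel foot 100 x 90 mm; round body 72 mm across, with an open round cup 68 mm across outside and 60 mm inside on top, its rim 85 mm above the counter, free depth 21 mm down to a brass piston. Brass ports stick out 62 mm along its +y and -y, a small gauge to 66 mm along its +x, all lower than 56 mm. Origin: centre of the foot's underside on the counter
- regulator_rim (a point): centre of the regulator cup's open mouth, at rim height (85 mm above the counter), z up
- panel: steel pressure panel, a fixed box 160 x 150 mm and 66 mm high (x, y, z), with two white dials in its top towards its +x and the grey button at 30 mm towards its -x from its centre. Origin: centre of its underside on the counter
- button_top (a point): centre of the top face of the grey button: round cap 40 mm across in a black bezel ring 58 mm across and 8 mm high on the panel's top; 96 mm above the counter when released; moves straight down with the button
- button (a joint): travel of the button in m: 0 released, grows as it is pressed straight down, 0.016 at the bottom stop. A spring pushes back: about 2 N at the start of the travel, rising 0.5 N per mm (6 N at 8 mm, 10 N at the bottom); it returns by itself
- adapter: bystander: brass hex adapter, 38 mm across, 36 mm tall, origin under its centre
- washer: bystander: flat green rubber washer ring, 52 mm across, 6 mm thick, origin under its centre
- spanner: bystander: steel spanner 150 mm long along its x, lying flat
- paste_jar: bystander: white jar with yellow lid, 48 mm across, 50 mm tall, origin under its centre
- gauge: bystander: loose round steel gauge with a white face, lying face up, 60 mm across, 22 mm tall, brass stub to 52 mm along its x, origin under its centre
- plug: bystander: small steel plug, 26 mm across, 24 mm tall, origin under its centre

How it is judged:
On the way:
1. the cover sits level and seated on the regulator's rim, let go, the button not yet pressed (horizontal distance between cover_seat and regulator_rim below 0.007 m and z of cover_seat in the frame of regulator_rim between -0.003 and 0.003 m and angle between cover's own z axis and vertical below 0.06 rad and contact force between each of the fingers, the arm and cover below 0.05 N and linear speed of cover below 0.02 m/s and value of joint button below 0.003 m), for 0.3 s.
At the end, for the whole second after the job is handed in: The cover is seated on the regulator (centred within 7 mm, disc within 3 mm of the rim's level, tilted under 0.06 rad) and not touched by the robot, and the robot's fingers hold the button still with more than 1.5 N between 5 and 11 mm of its travel (horizontal distance between cover_seat and regulator_rim below 0.007 m and z of cover_seat in the frame of regulator_rim between -0.003 and 0.003 m and angle between cover's own z axis and vertical below 0.06 rad and contact force between each of the fingers, the arm and cover below 0.05 N and value of joint button between 0.005 and 0.011 m and contact force between the fingers and button above 1.5 N and velocity of joint button between -0.01 and 0.01 m/s); the arm keeps its last pose, push and grip.
It fails at once if the button is pushed right down (beyond 14.5 mm of 16) (value of joint button above 0.0145 m).
It fails at once if the button is pressed more than 4 mm while the cover is not on the regulator (value of joint button above 0.004 m and not (horizontal distance between cover_seat and regulator_rim below 0.007 m and z of cover_seat in the frame of regulator_rim between -0.003 and 0.003 m and angle between cover's own z axis and vertical below 0.06 rad)).
It fails at once if a bystander is moved more than 30 mm (distance of any of adapter, washer, spanner, paste_jar, gauge, plug from where it was at the start of the episode above 0.03 m).
It also fails if it takes over 54 s, if anything falls off the work surface, if the arm or the gripper's body presses on something with over 40 N, if the wrist force passes 120 N, or if a joint passes its speed limit or range.

## Working session

There is one attempt and no reset: what is moved stays moved. The work goes in short steps, Python scripts to look and compute and a tool call to move; the robot and the scene stay as the last step left them, time stands still between calls to the robot, and variables do not carry over. Pictures are saved under pics/ and viewed, at most 10 in all, crops included, and the job is handed in when it is done.

Besides the shell and the picture viewer there is one more tool, called after "Request:" as name(argument=value, ...), one argument or row to a line, values as JSON. apply_moves: Moves the arm, as the interface text tells. Shift numbers are shares of 15 cm and turn numbers shares of 45 degrees, none past 1 either way. Its arguments: {"type":"object","properties":{"series":{"type":"array"},"grip":{"type":"number"},"grip_force":{"type":"number"}},"required":["series"]}

```bash
mkdir -p pics
cat > h.py <<'E'
import numpy as np, cv2
from scipy.spatial.transform import Rotation as R
from plant import arm, vision, finder
def rot(q): return R.from_quat([q[1],q[2],q[3],q[0]])
def cloud(name):
    im,d=vision.get_image(name); m=vision.camera_model(name)
    v,u=np.mgrid[0:384,0:512]
    xd=(u-m['cx'])/m['fx']; yd=(v-m['cy'])/m['fy']
    x,y=xd.copy(),yd.copy()
    for _ in range(10):
        s=1+m['k1']*(x*x+y*y); x,y=xd/s,yd/s
    P=np.stack([x*d,y*d,d],-1)
    W=rot(m['orientation']).apply(P.reshape(-1,3)).reshape(384,512,3)+np.array(m['eye'])
    W[d<=0]=np.nan
    return im,d,W
def save(im,n): cv2.imwrite('pics/'+n,im[:,:,::-1])
E
python3 - <<'E'
from h import *
for c in ('top','scene'):
    im,d,W=cloud(c); save(im,c+'0.png'); print(c,vision.camera_model(c)['eye'])
    for t in ('cover','regulator','panel','button_top','adapter','washer','spanner','paste_jar','gauge','plug'):
        print(t,[(np.round(f['position'],3).tolist(),round(f['conf'],2)) for f in finder.find_in(c,t)[:2]])
s=arm.state();print(s['clock'],s['tool_pos'],s['orientation'],arm.grip_point_offset)
E
```

```text
top [ 0.48002931 -0.02061741  1.12504412]
cover [([0.537, -0.015, 0.009], 0.79)]
regulator [([0.525, 0.265, 0.043], 0.84)]
panel [([0.485, -0.242, 0.064], 0.72)]
button_top [([0.453, -0.252, 0.098], 0.5)]
adapter [([0.728, -0.093, 0.016], 0.66), ([0.535, -0.015, 0.011], 0.55)]
washer [([0.706, -0.215, 0.003], 0.8)]
spanner [([0.373, 0.032, 0.01], 0.83)]
paste_jar [([0.696, 0.206, 0.05], 0.97), ([0.705, -0.212, 0.005], 0.66)]
gauge [([0.719, 0.103, 0.026], 0.68), ([0.522, 0.268, 0.044], 0.51)]
plug [([0.728, 0.005, 0.008], 0.68), ([0.45, -0.254, 0.098], 0.64)]
scene [0.93151179 0.53237013 0.48400863]
cover [([0.543, -0.004, 0.018], 0.89)]
regulator [([0.548, 0.285, 0.044], 0.96)]
panel [([0.512, -0.199, 0.056], 0.86)]
button_top [([0.458, -0.243, 0.094], 0.56)]
adapter [([0.734, -0.075, 0.017], 0.56)]
washer [([0.704, -0.21, 0.005], 0.47)]
spanner [([0.381, 0.029, 0.008], 0.66), ([0.727, 0.006, 0.008], 0.59)]
paste_jar [([0.708, 0.218, 0.037], 0.74)]
gauge [([0.727, 0.115, 0.021], 0.72)]
plug [([0.736, 0.008, 0.007], 0.46), ([0.457, -0.239, 0.092], 0.36)]
1.1 [0.21557109 0.4511415  0.23129478] [-1.76192307e-05  2.21052359e-01  9.75261941e-01  6.78148724e-06] -0.0187
```

View pics/top0.png

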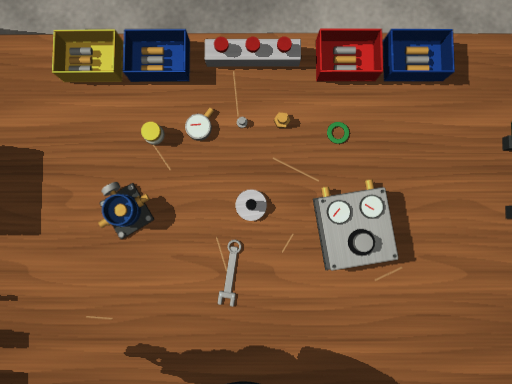

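View pics/scene0.png

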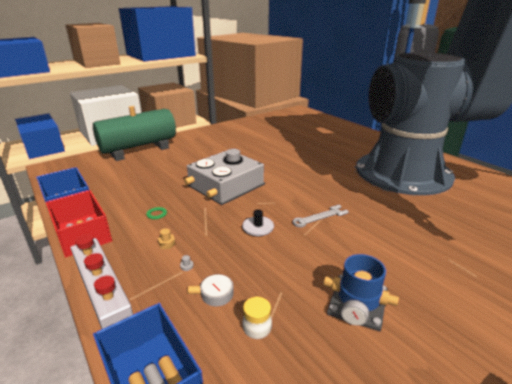

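The top view shows the cover at px (251,205), the regulator cup at (120,210) and the button at (362,242); the scene view agrees. Next I'll measure these from depth points at the known heights.

```bash
cat >> h.py <<'E'
def circ(P):
    A=np.c_[2*P[:,:2],np.ones(len(P))]; s=np.linalg.lstsq(A,(P[:,:2]**2).sum(1),rcond=None)[0]
    return s[:2],np.sqrt(s[2]+s[0]**2+s[1]**2)
def sel(W,c,r,z0,z1):
    M=(np.hypot(W[...,0]-c[0],W[...,1]-c[1])<r)&(W[...,2]>z0)&(W[...,2]<z1); return M
def rep(n,M,W):
    P=W[M]
    if len(P)<8: print(n,len(P));return
    (c,r),a=cv2.minEnclosingCircle(P[:,:2].astype(np.float32)),circ(P)
    print(n,len(P),'mean',P.mean(0).round(4),'z',np.percentile(P[:,2],[5,50,95]).round(4),'enc',np.round((c+0*0,r) if 0 else [*([c] if np.isscalar(c) else c),r],4),'lsq',a[0].round(4),a[1].round(4))
E
sed -i 's/(c,r),a=cv2/(c,r),a=cv2/; s/np.round((c+0\*0,r) if 0 else \[\*(\[c\] if np.isscalar(c) else c),r\],4)/np.round([*c,r],4)/' h.py
python3 - <<'E'
from h import *
for c in ('top','scene'):
    im,d,W=cloud(c)
    rep(c+' grip',sel(W,(.54,-.01),.05,.044,.06),W)
    rep(c+' disc',sel(W,(.54,-.01),.06,.009,.02),W)
    rep(c+' rim',sel(W,(.525,.265),.06,.079,.095),W)
    rep(c+' btn',sel(W,(.455,-.25),.05,.089,.105),W)
    rep(c+' table',sel(W,(.54,-.12),.04,-.02,.02),W)
# top image crops, upscaled
im,_=vision.get_image('top')
a=[cv2.resize(im[y-28:y+28,x-28:x+28],(260,260),interpolation=cv2.INTER_CUBIC) for x,y in((251,205),(122,210),(362,242))]
save(np.hstack(a),'crops.png')
E
```

```text
top grip 89 mean [ 0.5366 -0.0178  0.0504] z [0.0466 0.0504 0.0533] enc [ 0.5368 -0.0179  0.0118] lsq [ 0.5366 -0.0178] 0.0083
top disc 665 mean [ 0.5361 -0.0179  0.0143] z [0.0109 0.0143 0.0177] enc [ 0.5367 -0.0177  0.0358] lsq [ 0.5367 -0.0178] 0.0267
top rim 198 mean [0.524  0.2678 0.0845] z [0.0809 0.0847 0.0876] enc [0.5233 0.2687 0.0346] lsq [0.5235 0.2682] 0.0319
top btn 287 mean [ 0.4531 -0.2545  0.0963] z [0.0928 0.0963 0.0999] enc [ 0.4532 -0.2551  0.0199] lsq [ 0.4531 -0.2546] 0.0141
top table 935 mean [ 0.5401 -0.1201  0.0006] z [-0.0027  0.0006  0.004 ] enc [ 0.54   -0.12    0.0401] lsq [ 0.5402 -0.1201] 0.0283
scene grip 65 mean [ 0.537  -0.0127  0.0491] z [0.0448 0.0497 0.0513] enc [ 0.5357 -0.0154  0.0124] lsq [ 0.5359 -0.0139] 0.0091
scene disc 391 mean [ 0.54   -0.0085  0.014 ] z [0.0112 0.014  0.0159] enc [ 0.5354 -0.0154  0.037 ] lsq [ 0.5362 -0.0135] 0.027
scene rim 379 mean [0.5248 0.2715 0.0832] z [0.0795 0.0839 0.0857] enc [0.5231 0.2693 0.0351] lsq [0.524  0.2704] 0.0319
scene btn 91 mean [ 0.4553 -0.2482  0.0949] z [0.0902 0.0957 0.0973] enc [ 0.4525 -0.2518  0.0216] lsq [ 0.4534 -0.2504] 0.0153
scene table 425 mean [ 5.408e-01 -1.198e-01  3.000e-04] z [-0.0012  0.0002  0.0019] enc [ 0.54   -0.1199  0.04  ] lsq [ 0.5404 -0.1204] 0.0286
```

View pics/crops.png

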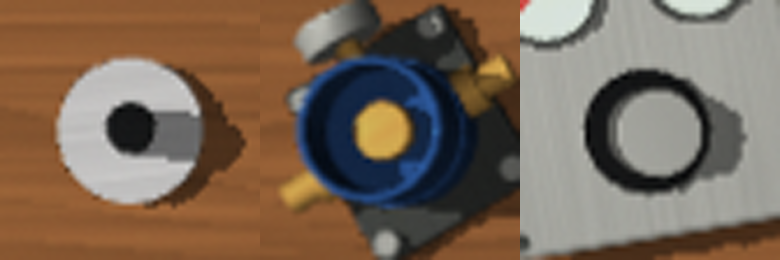

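The crops show the grip, cup and button centred as fitted. My estimates are cover (0.536,-0.017), rim (0.5234,0.269) and button (0.453,-0.254). I'll move and turn so that tool y points along world x.

Request:
apply_moves(
  series=[-1,-0.58,0,0,0,0.5,-1,-0.58,0,0,0,1,-1,-0.58,0,0,0,1,-1,-0.58,0,0,0,1,-1,-0.58,0,0,0,1,-1,-0.58,0,0,0,1],
  grip=1,
  grip_force=50,
)

```text
clock: 2.0
tool_pos: [0.3132, 0.3083, 0.2313]
orientation: [-0.0, 0.576, 0.818, -0.0]
contact_force: [0.7, 0.3, 0.3]
opening: 1.0
gripper_force: 0.0
```

Request:
apply_moves(
  series=[-1,0.6,0,0,0,0.24,-1,0.6,0,0,0,0.438,-1,0.6,0,0,0,0.438,-1,0.6,0,0,0,0.438,-1,0.6,0,0,0,0.438],
)

```text
clock: 2.62
tool_pos: [0.4478, 0.197, 0.2311]
orientation: [-0.0, 0.708, 0.706, -0.0]
contact_force: [0.1, 0.2, 0.1]
opening: 1.002
gripper_force: 0.0
```

Request:
apply_moves(
  series=[-1,0.59,0.1,0,0,0,-1,0.59,0.3,0,0,0,-1,0.59,0.6,0,0,0,-1,0.59,0.6,0,0,0,-1,0.59,0.6,0,0,0],
)

```text
clock: 3.25
tool_pos: [0.5353, 0.0469, 0.1408]
orientation: [-0.001, 0.708, 0.706, -0.001]
contact_force: [0.6, -0.1, 0.5]
opening: 1.005
gripper_force: 0.0
```

Request:
apply_moves(
  series=[-0.427,0,0,0,0,0,-0.427,0,0,0,0,0,-0.427,0,0,0,0,0,-0.427,0,0,0,0,0],
)

```text
clock: 3.75
tool_pos: [0.536, -0.0164, 0.142]
orientation: [0.0, 0.708, 0.706, 0.0]
contact_force: [0.0, 0.8, 0.5]
opening: 0.998
gripper_force: 0.0
```

Request:
apply_moves(
  series=[-0.005,0,0.25,0,0,0,-0.005,0,0.5,0,0,0,-0.005,0,0.65,0,0,0,-0.005,0,0.75,0,0,0,-0.005,0,0.805,0,0,0,-0.005,0,0.805,0,0,0,-0.005,0,0.805,0,0,0],
)

```text
clock: 4.62
tool_pos: [0.5363, -0.0186, 0.0213]
orientation: [0.0, 0.709, 0.706, 0.0]
contact_force: [0.6, 0.1, -0.7]
opening: 0.999
gripper_force: 0.0
```

Request:
apply_moves(
  series=[0,0,0,0,0,0,0,0,0,0,0,0,0,0,0,0,0,0,0,0,0,0,0,0,0,0,0,0,0,0,0,0,0,0,0,0,0,0,0,0,0,0,0,0,0,0,0,0],
  grip=-1,
  grip_force=50,
)

```text
clock: 5.62
tool_pos: [0.5359, -0.0187, 0.0208]
orientation: [0.0, 0.709, 0.706, 0.0]
contact_force: [-1.2, 0.1, 4.6]
opening: 0.262
gripper_force: 48.8
```

Request:
apply_moves(
  series=[0,0,-0.1,0,0,0,0,0,-0.4,0,0,0,0,0,-0.7,0,0,0,0,0,-0.95,0,0,0,0,0,-0.95,0,0,0,0,0,-0.95,0,0,0],
)

```text
clock: 6.38
tool_pos: [0.5355, -0.0187, 0.1628]
orientation: [-0.0, 0.709, 0.706, -0.0]
contact_force: [0.1, -0.0, -1.9]
opening: 0.261
gripper_force: 49.5
```

Run:
```python
from h import *
im,d,W=cloud('scene'); save(cv2.resize(im[80:300,180:400],(660,660))[:600],'lift.png')
s=arm.state();print(s['clock'],s['tool_pos'],s['contact_force'],s['opening'])
x,y,z=s['tool_pos']
rep('disc',sel(W,(x,y),.05,z-.012,z-.002),W)
P=W[sel(W,(x,y),.05,z-.03,z+.04)];print(np.histogram(P[:,2]-z,12))
```

```text
6.425 [ 0.53518347 -0.01866055  0.16226614] [-0.89109416 -1.02331333 -1.82105546] 0.2619167408498174
disc 353 mean [ 0.5414 -0.0042  0.1556] z [0.1516 0.156  0.1573] enc [ 0.5353 -0.015   0.0366] lsq [ 0.537  -0.0115] 0.0266
(array([  4,  22, 304,  37,  29,  37,  50,  49,  49,  54,  72,  45]), array([-0.01997987, -0.01504658, -0.0101133 , -0.00518002, -0.00024673,
        0.00468655,  0.00961983,  0.01455312,  0.0194864 ,  0.02441968,
        0.02935297,  0.03428625,  0.03921953]))
```

View pics/lift.png

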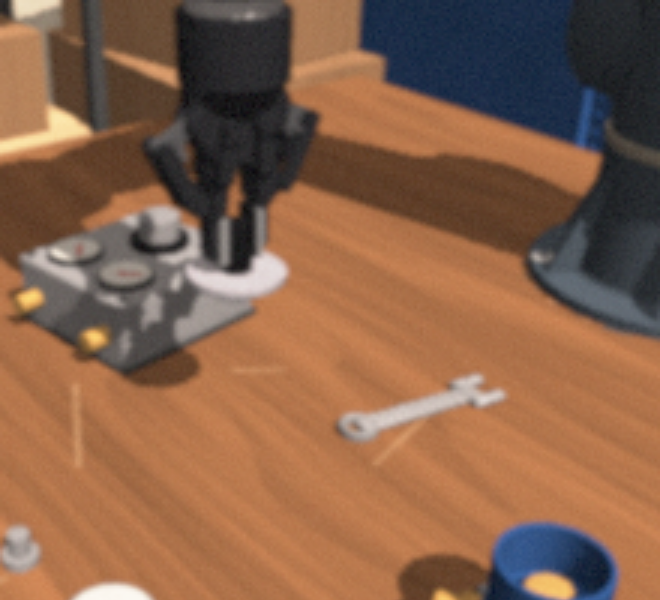

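The cover is held level: the disc's upper face is 6.8 mm below the TCP, as planned. Carrying it over the regulator.

Request:
apply_moves(
  series=[0.2,0,0,0,0,0,0.5,0,0,0,0,0,0.8,-0.08,0,0,0,0,1,-0.08,0,0,0,0,1,-0.08,0,0,0,0],
)

```text
clock: 7.05
tool_pos: [0.5236, 0.133, 0.1619]
orientation: [-0.001, 0.708, 0.706, -0.001]
contact_force: [-0.9, -0.7, -0.4]
opening: 0.264
gripper_force: 49.5
```

Request:
apply_moves(
  series=[0.3,0,0,0,0,0,0.6,0,0,0,0,0,0.8,0,0,0,0,0,0.9,0,0,0,0,0,0.9,0,0,0,0,0,0.9,0,0,0,0,0,0.9,0,0,0,0,0],
)

```text
clock: 7.92
tool_pos: [0.5252, 0.2654, 0.1631]
orientation: [0.0, 0.709, 0.705, -0.0]
contact_force: [-1.2, -0.2, -2.0]
opening: 0.266
gripper_force: 49.5
```

Run:
```python
from h import *
im,d,W=cloud('scene')
s=arm.state();print(s['clock'],s['tool_pos'],s['orientation'],s['contact_force'])
x,y,z=s['tool_pos']
rep('disc',sel(W,(x,y),.05,z-.012,z-.002),W)
rep('rim',sel(W,(.525,.265),.06,.079,.095),W)
```

```text
7.975 [0.52518371 0.26550071 0.16316524] [ 4.58428191e-05  7.09029899e-01  7.05178418e-01 -1.85744440e-06] [ 0.09516481 -0.16302386 -2.02053724]
disc 790 mean [0.5343 0.2758 0.156 ] z [0.1531 0.1562 0.1574] enc [0.5262 0.2682 0.0364] lsq [0.5282 0.2693] 0.0269
rim 382 mean [0.5248 0.2716 0.0832] z [0.0795 0.0839 0.0857] enc [0.5235 0.2698 0.0346] lsq [0.524  0.2705] 0.0319
```

Request:
apply_moves(
  series=[0.008,-0.015,0.1,0,0,0,0.008,-0.015,0.22,0,0,0,0.008,-0.015,0.3,0,0,0,0.008,-0.015,0.35,0,0,0,0.008,-0.015,0.38,0,0,0,0.008,-0.015,0.38,0,0,0],
)

```text
clock: 8.72
tool_pos: [0.5228, 0.2676, 0.106]
orientation: [0.0, 0.709, 0.706, 0.0]
contact_force: [-0.5, -0.7, -2.0]
opening: 0.265
gripper_force: 49.5
```

Request:
apply_moves(
  series=[0,0,0.02,0,0,0,0,0,0.04,0,0,0,0,0,0.055,0,0,0,0,0,0.055,0,0,0,0,0,0.055,0,0,0],
)

```text
clock: 9.35
tool_pos: [0.5228, 0.2676, 0.0978]
orientation: [0.0, 0.709, 0.706, 0.0]
contact_force: [-0.6, 0.1, 0.1]
opening: 0.266
gripper_force: 49.5
```

Request:
apply_moves(
  series=[0,0,0.005,0,0,0,0,0,0.005,0,0,0,0,0,0.005,0,0,0],
)

```text
clock: 9.72
tool_pos: [0.5229, 0.2676, 0.0978]
orientation: [0.0, 0.709, 0.706, 0.0]
contact_force: [-3.2, -1.8, 10.5]
opening: 0.267
gripper_force: 50.8
```

Request:
apply_moves(
  series=[0,0,-0.01,0,0,0,0,0,-0.03,0,0,0,0,0,-0.05,0,0,0,0,0,-0.05,0,0,0,0,0,-0.05,0,0,0,0,0,-0.05,0,0,0,0,0,-0.05,0,0,0],
  grip=1,
)

```text
clock: 10.6
tool_pos: [0.5228, 0.2676, 0.1045]
orientation: [-0.0, 0.709, 0.706, -0.0]
contact_force: [-0.4, -0.5, 0.2]
opening: 1.001
gripper_force: 0.0
```

Request:
apply_moves(
  series=[0,0,-0.1,0,0,0,0,0,-0.4,0,0,0,0,0,-0.7,0,0,0,0,0,-1,0,0,0,0,0,-1,0,0,0],
)

```text
clock: 11.22
tool_pos: [0.5241, 0.2682, 0.259]
orientation: [0.001, 0.709, 0.706, 0.003]
contact_force: [0.4, 0.0, -0.5]
opening: 0.998
gripper_force: 0.0
```

Request:
apply_moves(
  series=[-0.4,0,0,0,0,0,-0.8,-0.2,0,0,0,0,-1,-0.2,0,0,0,0,-1,-0.2,0,0,0,0,-1,-0.2,0,0,0,0],
)

```text
clock: 11.85
tool_pos: [0.4922, 0.118, 0.2546]
orientation: [-0.0, 0.709, 0.705, 0.0]
contact_force: [-0.3, 0.5, 0.9]
opening: 1.002
gripper_force: 0.0
```

Run:
```python
from h import *
for c in ('top','scene'):
    im,d,W=cloud(c)
    M=sel(W,(.523,.268),.06,.085,.1);rep(c+' disc',M,W)
    P=W[sel(W,(.523,.268),.04,.086,.096)]; n=np.linalg.svd(P-P.mean(0))[2][2];print('tilt',np.arccos(abs(n[2])))
    rep(c+' grip',sel(W,(.523,.268),.04,.115,.14),W)
save(cv2.resize(im[230:350,300:420],(480,480)),'seated.png')
s=arm.state();print(s['clock'],s['tool_pos'],s['orientation'],s['contact_force'])
```

```text
top disc 0
tilt 0.0
top grip 0
scene disc 902 mean [0.5302 0.2751 0.0909] z [0.0879 0.0908 0.0938] enc [0.5241 0.2699 0.0369] lsq [0.5249 0.2711] 0.0267
tilt 0.01720085877862367
scene grip 191 mean [0.5269 0.2721 0.1241] z [0.1159 0.1262 0.1279] enc [0.5241 0.2704 0.0121] lsq [0.5249 0.2708] 0.009
11.95 [0.492208   0.11849868 0.25437399] [-1.37862586e-04  7.08332547e-01  7.05878868e-01 -8.35605488e-05] [ 0.38734378 -0.47177659  0.50049573]<stdin>:5: RuntimeWarning: Mean of empty slice.
  ret = um.true_divide(
```

View pics/seated.png

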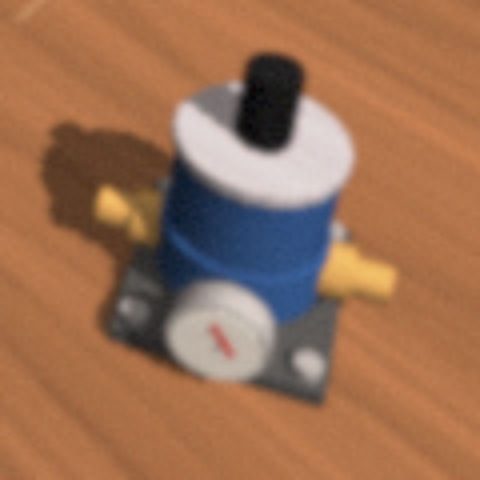

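The cover is seated level: its upper face is at 91 mm, centred within about 1 mm. Now shut the fingers and go to the button.

Request:
apply_moves(
  series=[-0.4,-0.1,0,0,0,0,-0.8,-0.2,0,0,0,0,-1,-0.26,0,0,0,0,-1,-0.26,0,0,0,0,-1,-0.26,0,0,0,0],
  grip=-1,
)

```text
clock: 12.58
tool_pos: [0.4528, -0.0313, 0.2545]
orientation: [-0.0, 0.708, 0.706, 0.0]
contact_force: [0.3, 0.1, -1.0]
opening: 0.001
gripper_force: 0.0
```

Request:
apply_moves(
  series=[-0.4,0,0,0,0,0,-0.8,0,0,0,0,0,-1,0,0.2,0,0,0,-1,0,0.4,0,0,0,-1,0,0.6,0,0,0,-1,0,0.6,0,0,0,-1,0,0.6,0,0,0],
)

```text
clock: 13.45
tool_pos: [0.4527, -0.1816, 0.1656]
orientation: [0.0, 0.708, 0.706, 0.0]
contact_force: [-0.4, -0.3, -0.6]
opening: 0.001
gripper_force: 0.0
```

Request:
apply_moves(
  series=[-0.3,0,0,0,0,0,-0.48,0,0.1,0,0,0,-0.48,0,0.25,0,0,0,-0.48,0,0.35,0,0,0,-0.48,0,0.4,0,0,0,-0.48,0,0.4,0,0,0,-0.48,0,0.4,0,0,0],
)

```text
clock: 14.32
tool_pos: [0.452, -0.2542, 0.1053]
orientation: [0.001, 0.709, 0.706, 0.0]
contact_force: [-0.1, -0.5, 0.0]
opening: 0.002
gripper_force: 0.0
```

Request:
apply_moves(
  series=[0,0,0.02,0,0,0,0,0,0.04,0,0,0,0,0,0.06,0,0,0,0,0,0.075,0,0,0,0,0,0.075,0,0,0,0,0,0.075,0,0,0],
)

```text
clock: 15.08
tool_pos: [0.4515, -0.2542, 0.0934]
orientation: [0.0, 0.709, 0.706, -0.0]
contact_force: [-0.4, 1.4, 2.9]
opening: -0.0
gripper_force: 1.5
```

Request:
apply_moves(
  series=[0,0,0.012,0,0,0,0,0,0.025,0,0,0,0,0,0.036,0,0,0,0,0,0.036,0,0,0,0,0,0.036,0,0,0,0,0,0.036,0,0,0],
)

```text
clock: 15.82
tool_pos: [0.4515, -0.2542, 0.0879]
orientation: [0.0, 0.709, 0.706, 0.0]
contact_force: [-0.8, 0.5, 5.6]
opening: -0.003
gripper_force: 2.9
```

Run:
```python
from h import *
F=[]
for i in range(6):
    im,d,W=cloud('scene'); s=arm.state(); F.append([*s['contact_force'],s['tool_pos'][2]])
print(np.mean(F,0),s['clock'])
rep('btn',sel(W,(.455,-.25),.03,.078,.098),W)
rep('disc',sel(W,(.523,.268),.06,.085,.1),W)
```

```text
[-1.6042393   0.91505426  5.84844733  0.08792638] 16.125
btn 102 mean [ 0.4567 -0.2446  0.0871] z [0.0795 0.0876 0.096 ] enc [ 0.4527 -0.2511  0.0203] lsq [ 0.4541 -0.2494] 0.0143
disc 909 mean [0.5302 0.2751 0.0909] z [0.0875 0.0908 0.094 ] enc [0.5242 0.2702 0.0373] lsq [0.5249 0.2711] 0.0267
```

Button force is 5.8 N, which means about 8 mm of travel, and the tool height and depth reading agree. Handing in.

```bash
python3 -c "
from plant import arm
print(arm.finish_job())"
```

```text
the job is handed in; nothing more can be done
None
```

The cover is seated level on the regulator and released, and the job was handed in with the fingers holding the button at about 8 mm (about 5.8 N); the hand-in returned no verdict.

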